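# Click the green filter into the light path and lock the turret

## Robot

A 6-joint arm with a two-finger parallel gripper is mounted at the origin on the work surface. World frame = base frame: x ahead of the robot, y to its left, z up, the work surface at z = 0. Lengths are in m, angles in rad, forces in N, time in s.
With the tool pointing down it reaches from about 0.3 to 0.85 m from the base axis. Payload 5.4 kg.
Tool frame: the origin (TCP) lies between the finger pads; the fingertips stand 19 mm ahead of it and the grasp point (between the pads) is the TCP (bot.tip_reach is the distance from the TCP to the fingertips, in m); x points along the fingers, z is the direction in which the jaws open and shut, and the axes are right-handed (so a half turn about x gives the same grasp; the last joint's range is limited). The gripper opens to 85 mm and grips with 20 to 120 N. Pads are 22 mm wide; open, the fingers measure 114 mm over their backs; the gripper's body (76 mm by 85 mm) begins 54 mm behind the grasp point. The pads swing forward as they close: fully open they stand 13 mm farther back than shut.
Start: joints at [-1.448, 0.158, 1.597, -0, 1.386, -0.21], TCP at [0.188, -0.543, 0.25] pointing down, gripper open.
Joint ranges: [-2.91, 2.91], [-0.94, 2.29], [0.18, 2.7], [-1.29, 4.43], [0.17, 2.64], [-3, 3]. Speed limits (rad/s): [2.57, 2.57, 3.14, 3.14, 3.14, 3.14].

## Interface

Orientations are given as a 3x3 rotation matrix whose columns are the frame's x, y, z axes.
In Python, from bench import bot, vision, nets gives the robot as it stands. The module is installed in compiled form; this text tells all that it offers.
- The arm moves only by the tool carry_out, never from a script. Its argument "steps" is a list of rows, each an object of numbers: "tx", "ty", "tz": the shift along the tool's x, y, z in cm; "turn": the turn about the tool's x in degrees; "hand": the finger opening in cm, from 0 to 8.54. A call has 1 to 10 rows; each row shifts and turns the commanded pose from where the row before left it, along the tool's axes as they then stand; what a row does not reach is not made up. A row lasts 1/12 s, in which the tool goes at most 41.7 mm and 7.16 degrees, less where a joint would pass 70% of its speed; a pose out of reach is approached as far as the arm can. A call is refused whole if a number of a shift passes 4.17 or a number of a turn 7.16, either way. A call with a gripper value outside its range is refused whole. The fingers move at their own pace and stop on an object; "grip_force" is the grip in N (left out, the last holds). Time passes only in rows, so rows that do not move let the fingers close. It gives the time, the measured TCP pose, the force and the opening at its end, in the units of the state.
- bot.get_state(): the state, without advancing time (a new reading comes with each control period).
- vision.get_image(name): name is "side" or "top"; returns a dict with "img" (420x560x3 uint8, red, green, blue), "mtx" (3x3 intrinsics, pixels), "R" (3x3) and "t" (3): a world point X has camera coordinates R X + t. Camera axes: x right, y down, z forward; pixel columns grow to the right and rows downward; lengths in m; the calibration is good to about 2 mm. A picture is of the moment at which its call begins. There is no depth.
- bot.job_done(): hands the job in, once; it reports no verdict.
Trained networks look in the newest picture that a camera, given by its name, has taken for a name from the list of things; names that differ only in an ending like _2 or _b are one class to them, and where a whole thing is asked for, a point or a joint stands for the part that bears it (a point fixed in the world has none). Each returns a list of dicts, best first, with "conf" (0 to 1); they miss things now and then, are a little off and sometimes report something else, mostly with a low value. They report only what shows in the picture. A call takes as long as a camera call.
- nets.trace(query, camera): "mask" (420x560 bool, what is visible of it) and "extent" ([centre column, centre row, width, height] in pixels, round what is visible of it).
The state is a dict: "time": time; "qpos": joint angles; "dq": joint speeds; "tau": joint torques, N m; "tcp_pos": TCP position; "eef_rot": TCP orientation; "ft_force": force on the tool from outside, world axes, zero at the start; "torque": the same for the moment, N m; "opening": finger opening in m.
Only numpy, scipy, OpenCV 4.12 (cv2) and the standard library are available. Lean on these libraries where they do the work, as an engineer would, in place of code of your own. Each camera call takes 0.05 s, during which the arm holds its last target.

## Task

Push the microscope lamp's filter turret round by one of its three upright posts, click by click counter-clockwise, until the green filter has clicked to rest at the white pointer; do not let it run past. Then push the red lock slide fully home so that the turret is locked there. Push gently with the fingertips, do not squeeze the posts or strain the mechanism, and leave the jars and the slide box where they are.

Things in the scene. Friction and masses are not known exactly. Their poses are not given: they have to be found in the camera images.
- lamphouse: microscope and its lamp house, one fixed unit. Origin on the table under the turret's axis, z up. Lamp house: white box, x -100 to 100 mm, y -155 to 100, flat grey top at z = 82. The microscope stand (0.44 m tall) begins at y = 205 and reaches y = 375, x -125 to 135; a light tube joins the two.
- turret_axis (a point): fixed point on the turret's vertical axis, 96 mm above the table, level with the disc's upper face. The dark disc (66 mm to its edge) carries a three-armed spider (hub radius 16 mm, top at z = 110; arms' tops at z = 104 mm) with three black round posts, 12 mm diameter, z 98 to 134 mm, centred 45 mm from the axis, 120 degrees apart.
- turret (a joint): turret angle, rad: 0 = green filter at the white pointer; grows counter-clockwise seen from above. A spring roller on the +x side gives a click every 45 degrees (0.785). It starts at rest in a click, two to four clicks before the pointer (negative); stops at -3.75 and 0.95. Leaving a click takes 6 to 7 N at a post; past half-way it snaps on into the next click, running ahead of the pusher.
- green_filter (a point): centre of the green filter's upper face, 50 mm from the axis; turns with the turret. Posts: in the lamphouse frame, at angles counter-clockwise from +x of a, a + 2.094 and a + 4.189, with a = turret angle + offset. A friction clutch joins posts and disc (slips above 13 N at a post); offset is -0.35 to 0.35 rad at the start, different each time, not measured: find a post by touch.
- pointer (a point): fixed point 50 mm from the axis where the green filter must come to rest, on the radius (112.5 degrees from the lamphouse's +x) marked by the white pointer that lies on the grey top just outside the disc
- lock (a joint): travel of the red lock slide, m: 0 = fully out, 0.022 = fully home against its stop (it starts 0 to 5 mm in). It slides along the lamphouse's +y, towards the turret's axis, and its nose enters the gap between two filter cells, which stand open to it only with the turret at rest in a click. It takes about 3 N to slide and stays where it is left.
- lock_tab (a point): centre of the top edge of the lock slide's upright red tab (32 mm wide in the lamphouse's x, 10 mm thick in y, z 89 to 125 mm above the table; it is this point that lies at z = 125). Push its outer (-y) face. With the slide fully out this point is at x = 0, y = -114.5 mm in the lamphouse's frame.
- small_jar: loose glass jar with a red lid, 44 mm diameter, 60 mm tall; origin under its centre; leave alone
- big_jar: loose glass jar with a white lid, 68 mm diameter, 88 mm tall; origin under its centre; leave alone
- slide_box: loose blue box, 55 x 90 x 32 mm; origin under its centre; leave alone

How it is judged:
By the outcome, as a careful person would: the job done as asked, in the order asked, and still so for the second after the job is handed in, with the robot touching nothing.
It also fails if it takes over 64 s, if anything falls off the work surface, if the arm or the gripper's body presses on something with over 40 N, if the wrist force passes 120 N, or if a joint passes its speed limit or range.

## Working session

There is one attempt and no reset: what is moved stays moved. The work goes in short steps, Python scripts to look and compute and a tool call to move; the robot and the scene stay as the last step left them, time stands still between calls to the robot, and variables do not carry over. Pictures are saved under pics/ and viewed, and the job is handed in when it is done.

Besides the shell and the picture viewer there is one more tool, called after "Call:" by a JSON object that holds its "fn" and its "kwargs". carry_out: Moves the arm, as the interface text tells. Its arguments: {"type":"object","properties":{"steps":{"type":"array"},"grip_force":{"type":"number"}},"required":["steps"]}

```bash
mkdir -p pics; ls; python3 - <<'E'
from bench import bot,vision,nets
import cv2,numpy as np
s=bot.get_state();print(s['time'],s['tcp_pos'],s['eef_rot'],s['ft_force'],s['opening'])
for c in('side','top'):
    d=vision.get_image(c);cv2.imwrite(f'pics/{c}0.png',cv2.cvtColor(d['img'],cv2.COLOR_RGB2BGR))
    np.savez(f'{c}0.npz',**d); print(c,d['mtx'],d['R'],d['t'])
    for q in('lamphouse','turret','green_filter','lock','lock_tab','pointer','turret_axis'):
        try:
            for r in nets.trace(q,c)[:2]: print(q,r['conf'],r['extent'])
        except Exception as e: print(q,e)
E
```

```text
pics
0.0 [ 0.18774712 -0.54287811  0.24928741] [[-2.81685192e-04  9.45134397e-01  3.26681639e-01]
 [ 1.94167390e-03  3.26681553e-01 -9.45132474e-01]
 [-9.99998075e-01  3.68079389e-04 -1.92716415e-03]] [-0.87077895  0.84187795  0.20560015] 0.08544829825808166
side [[496.42744542   0.         277.1536816 ]
 [  0.         496.42744542 208.39149916]
 [  0.           0.           1.        ]] [[ 0.93759525 -0.34744177  0.0141197 ]
 [-0.19900381 -0.5694383  -0.79758229]
 [ 0.2851537   0.74499949 -0.60304488]] [-0.58666926  0.08242547  0.9455356 ]
lamphouse 0.94 [241.9, 134.6, 184.9, 264.9]
turret 0.66 [240.8, 132.8, 182.7, 265.5]
turret 0.61 [259.8, 170.4, 62.1, 47.5]
green_filter 0.74 [258.9, 170.5, 63.1, 49.4]
green_filter 0.43 [195.3, 227.8, 41.3, 53.4]
lock 0.61 [279.1, 201.3, 19.1, 23.7]
lock_tab 0.77 [277.1, 201.4, 16.5, 22.1]
pointer 0.83 [241.4, 134.8, 188.5, 264.1]
turret_axis 0.79 [241.8, 132.7, 181.8, 265.3]
top [[396.17868346   0.         279.26416196]
 [  0.         396.17868346 210.40264638]
 [  0.           0.           1.        ]] [[-0.02538639 -0.99922777  0.02999007]
 [-0.99787812  0.02353003 -0.06070904]
 [ 0.05995649 -0.03146762 -0.99770487]] [-0.17311885  0.55441513  0.73280517]
lamphouse 0.93 [150.2, 214.0, 300.3, 166.8]
turret 0.76 [206.7, 204.5, 71.5, 75.8]
green_filter 0.86 [207.8, 204.3, 74.8, 70.2]
green_filter 0.55 [265.6, 203.1, 22.5, 19.2]
lock 0.72 [264.6, 200.6, 26.6, 16.3]
lock_tab 0.82 [266.0, 203.7, 29.2, 19.7]
pointer 0.75 [153.1, 213.7, 298.1, 161.3]
turret_axis 0.73 [148.5, 213.6, 295.3, 168.1]
turret_axis 0.55 [208.4, 204.1, 74.5, 77.2]
```

```bash
python3 - <<'E'
import cv2
a=cv2.imread('pics/top0.png');cv2.imwrite('pics/top0z.png',cv2.resize(a[130:280,130:330],None,fx=4,fy=4,interpolation=cv2.INTER_CUBIC))
a=cv2.imread('pics/side0.png');cv2.imwrite('pics/side0z.png',cv2.resize(a[130:250,180:340],None,fx=5,fy=5,interpolation=cv2.INTER_CUBIC))
E
```

```text
(no output)
```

View pics/top0.png

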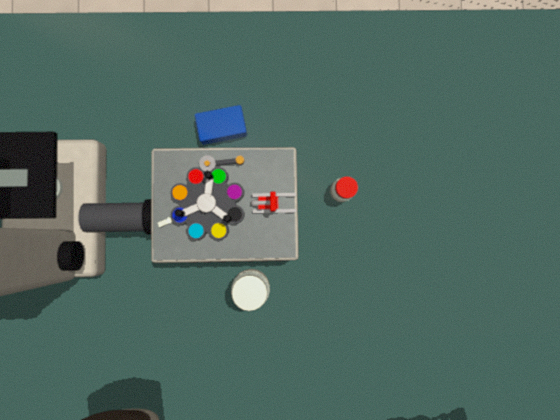

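View pics/side0.png

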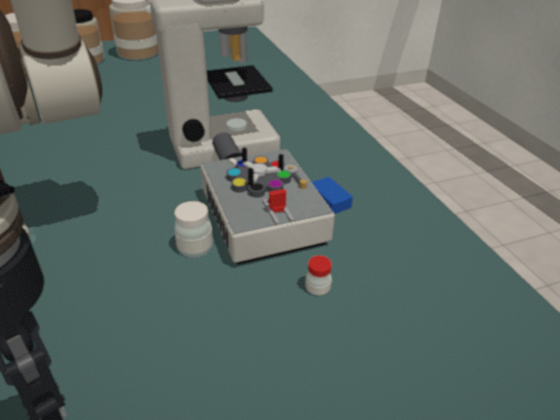

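View pics/top0z.png

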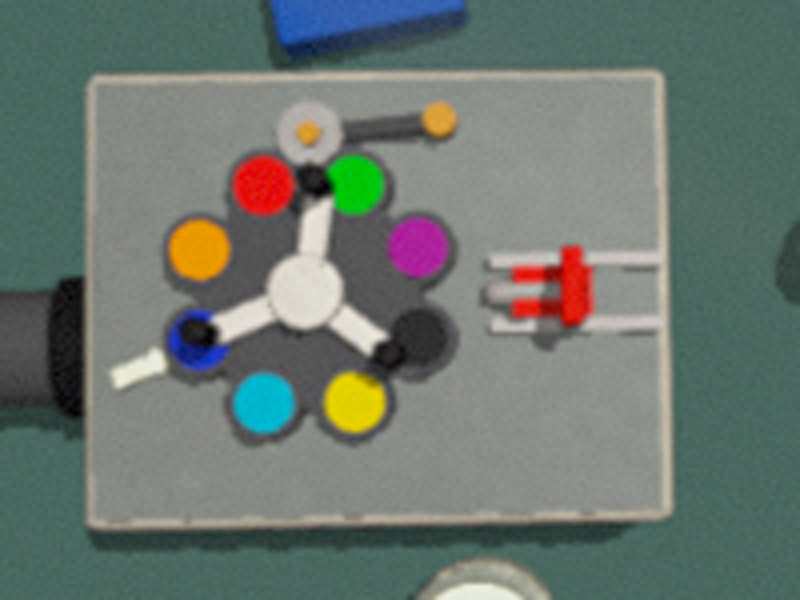

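View pics/side0z.png

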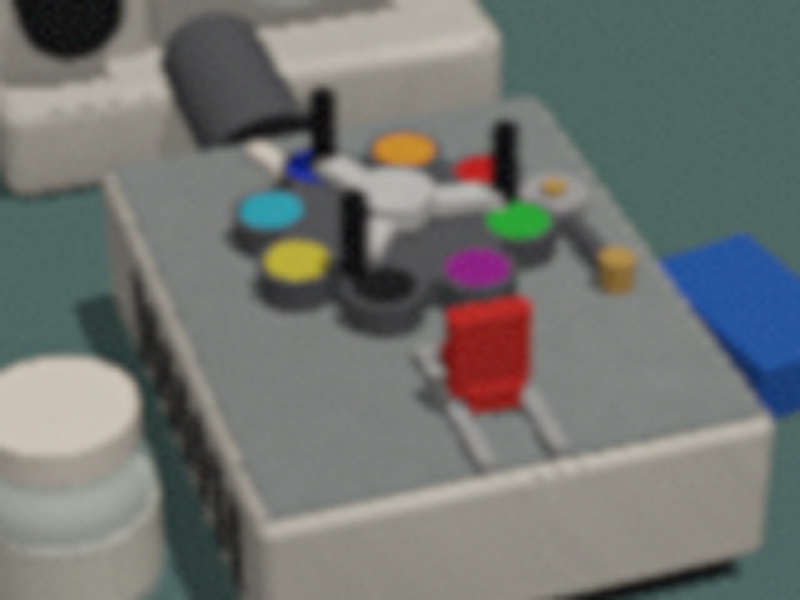

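The top view shows the lamp house with its +x pointing up and +y pointing left in the image. Green is at about (218,176), next to the roller, and the pointer is at (165,222) with blue beside it. That puts green three clicks short. The posts are near (208,176), (180,213) and (227,218), and the lock tab is at (272,202). Next I'll turn these into positions.

```bash
cat > h.py <<'E'
import numpy as np,cv2
from scipy.optimize import least_squares
def ray(d,px,z):
    K,R,t=d['mtx'],d['R'],d['t']; u=np.linalg.solve(K,[px[0],px[1],1.]); c=-R.T@t; v=R.T@u
    return c+v*(z-c[2])/v[2]
def proj(d,X):
    x=d['R']@np.asarray(X)+d['t']; p=d['mtx']@x; return p[:2]/p[2]
cols={'red':(0,10,0),'orange':(12,22,0),'yellow':(24,32,0),'green':(50,70,0),'cyan':(88,98,0),'blue':(112,125,0),'mag':(140,165,0)}
def blobs(img,c,r=60):
    hsv=cv2.cvtColor(img,cv2.COLOR_RGB2HSV);o={}
    for k,(a,b,_) in cols.items():
        m=cv2.inRange(hsv,(a,120,70),(b,255,255)); n,l,st,ce=cv2.connectedComponentsWithStats(m)
        for i in range(1,n):
            if st[i,4]>25 and np.hypot(*(ce[i]-c))<r: o.setdefault(k,[]).append((ce[i].round(1).tolist(),int(st[i,4])))
    return o
E
python3 - <<'E'
from h import *
d=dict(np.load('top0.npz'));s=dict(np.load('side0.npz'))
b=blobs(d['img'],np.array([206,203]),48);print(b)
P=[];
for k in('red','orange','yellow','green','cyan','mag'):
    if k in b: 
        x=[q for q in b[k] if q[1]>60]; 
        if x: P.append((k,ray(d,x[0][0],.098)))
A=np.array([p[1][:2] for p in P])
f=lambda v:np.hypot(*(A-v).T)-.05
c=least_squares(f,A.mean(0)).x;print('axis',c,f(c))
for (k,p) in P: print(k,np.degrees(np.arctan2(*(p[:2]-c)[::-1])))
# corners of grey top z=.082 (zoom coords /4+130)
for q in[(92,78),(660,73),(668,515),(92,524)]: print('corner',ray(d,(q[0]/4+130,q[1]/4+130),.082))
for q in[(313,180),(197,332),(388,353)]:
    p=ray(d,(q[0]/4+130,q[1]/4+130),.134);v=p[:2]-c;print('post',p,np.hypot(*v),np.degrees(np.arctan2(v[1],v[0])))
for n,q in dict(tab=(572,285),pin=(439,118),roll=(308,132),ptr1=(115,378),ptr2=(162,360)).items(): print(n,ray(d,(q[0]/4+130,q[1]/4+130),.125 if n=='tab' else .095))
# side
b=blobs(s['img'],np.array([259,170]),40);print(b)
for z in(.125,):print('tab side',ray(s,(180+488/5,130+303/5),z))
for q in[(505,125),(322,95),(353,197)]:
    p=ray(s,(q[0]/5+180,q[1]/5+130),.134);v=p[:2]-c;print('post',p,np.hypot(*v),np.degrees(np.arctan2(v[1],v[0])))
E
```

```text
{'red': [([195.6, 176.1], 154)], 'orange': [([179.4, 192.0], 191)], 'yellow': [([218.3, 230.0], 195)], 'green': [([218.5, 175.7], 171)], 'cyan': [([195.6, 230.3], 192)], 'blue': [([178.2, 216.0], 106)], 'mag': [([234.0, 191.4], 173)]}
axis [ 0.56090669 -0.06194477] [-3.86165997e-04 -2.89328746e-05 -1.33466989e-04  2.45100574e-04
 -1.44440828e-04 -2.97636925e-04]
red 21.77038712631159
orange 66.96615234789918
yellow -158.21713190352517
green -23.865449661861568
cyan 156.89502992927285
mag -68.1050208334568
corner [0.65757249 0.03238723 0.082     ]
corner [ 0.65511692 -0.2151427   0.082     ]
corner [ 0.46175862 -0.21322969  0.082     ]
corner [0.46464965 0.03358728 0.082     ]
post [ 0.60287196 -0.07019445  0.134     ] 0.042768466369656824 -11.121593995423913
post [ 0.54273868 -0.02325252  0.134     ] 0.04274536279740723 115.15247546407082
post [ 0.53251858 -0.09903695  0.134     ] 0.04670883056425326 -127.42825402253658
tab [ 0.55887939 -0.17346103  0.125     ]
pin [ 0.63454573 -0.11866796  0.095     ]
roll [ 0.62960074 -0.06267894  0.095     ]
ptr1 [0.52642857 0.01987353 0.095     ]
ptr2 [5.33551999e-01 1.25037314e-04 9.50000000e-02]
{'red': [([275.1, 163.4], 33), ([277.3, 199.9], 342)], 'orange': [([260.5, 159.6], 64)], 'yellow': [([239.0, 181.6], 85)], 'green': [([283.3, 173.9], 66)], 'cyan': [([233.8, 171.7], 75)], 'mag': [([275.1, 183.0], 74)]}
tab side [ 0.56178819 -0.16977519  0.125     ]
post [ 0.60645483 -0.06853591  0.134     ] 0.04602256483917649 -8.233956475811961
post [ 0.54475025 -0.02252628  0.134     ] 0.04260102220071918 112.28723005035968
post [ 0.53314621 -0.09920944  0.134     ] 0.046468269548091565 -126.68442879379094
```

Call:
{"fn": "carry_out", "kwargs": {"steps": [{"ty":2.0,"tz":-1.44,"hand":0},{"ty":3.1,"tz":-2.2,"hand":0},{"ty":3.2,"tz":-2.3,"hand":0},{"ty":3.2,"tz":-2.3,"hand":0},{"ty":3.2,"tz":-2.3,"hand":0},{"ty":3.2,"tz":-2.3,"hand":0},{"ty":3.2,"tz":-2.3,"hand":0},{"ty":3.2,"tz":-2.3,"hand":0},{"ty":3.2,"tz":-2.3,"hand":0},{"ty":3.2,"tz":-2.3,"hand":0}], "grip_force": 20}}

```text
invalid input
```

Call:
{"fn": "carry_out", "kwargs": {"steps": [{"ty":3.2,"tz":-2.3,"hand":0},{"ty":3.2,"tz":-2.3,"hand":0},{"ty":3.2,"tz":-2.3,"hand":0},{"ty":3.2,"tz":-2.3,"hand":0},{"ty":3.0,"tz":-2.2,"hand":0},{"turn":-7.1},{"turn":-7.1},{"turn":-7.1},{"turn":-7.1},{"turn":-7.1}]}}

```text
invalid input
```

Call:
{"fn": "carry_out", "kwargs": {"steps": [{"turn":-7.1},{"turn":-7.1},{"turn":-7.1},{"turn":-7.1},{"turn":-7.1},{"turn":-7.1},{"turn":-7.1},{},{}]}}

```text
invalid input
```

```bash
python3 - <<'E'
from bench import bot
s=bot.get_state();print(s['time'],s['tcp_pos'],s['eef_rot'].round(3),s['ft_force'],s['opening'],bot.tip_reach,s['qpos'])
E
```

```text
0.8 [ 0.18784651 -0.5434552   0.25034876] [[ 0.     0.945  0.327]
 [-0.     0.327 -0.945]
 [-1.     0.     0.   ]] [0.79879497 0.15046026 0.03344126] 0.08502703486318161 0.019 [-1.44808015e+00  1.58339426e-01  1.59696900e+00  3.68966829e-05
  1.38619118e+00 -2.10109529e-01]
```

Call:
{"fn": "carry_out", "kwargs": {"steps": [{"tx":0,"ty":2.0,"tz":-1.4,"turn":0,"hand":0}], "grip_force": 20}}

```text
time: 0.88
tcp_pos: [0.2003, -0.5257, 0.2504]
eef_rot: [[-0.001, 0.946, 0.324], [-0.002, 0.324, -0.946], [-1.0, -0.002, 0.002]]
ft_force: [0.5, -0.9, -0.4]
opening: 0.0752
```

Call:
{"fn": "carry_out", "kwargs": {"steps": [{"tx":0,"ty":3.2,"tz":-2.3,"turn":0,"hand":0},{"tx":0,"ty":3.2,"tz":-2.3,"turn":0,"hand":0},{"tx":0,"ty":3.2,"tz":-2.3,"turn":0,"hand":0},{"tx":0,"ty":3.2,"tz":-2.3,"turn":0,"hand":0},{"tx":0,"ty":3.2,"tz":-2.3,"turn":0,"hand":0},{"tx":0,"ty":3.2,"tz":-2.3,"turn":0,"hand":0},{"tx":0,"ty":3.2,"tz":-2.3,"turn":0,"hand":0},{"tx":0,"ty":3.2,"tz":-2.3,"turn":0,"hand":0},{"tx":0,"ty":3.2,"tz":-2.3,"turn":0,"hand":0},{"tx":0,"ty":3.2,"tz":-2.3,"turn":0,"hand":0}]}}

```text
time: 1.72
tcp_pos: [0.4303, -0.2, 0.2506]
eef_rot: [[0.001, 0.945, 0.327], [-0.001, 0.327, -0.945], [-1.0, 0.0, 0.001]]
ft_force: [0.5, -0.2, -0.6]
opening: -0.0005
```

Call:
{"fn": "carry_out", "kwargs": {"steps": [{"tx":0,"ty":3.2,"tz":-2.3,"turn":0,"hand":0},{"tx":0,"ty":3.2,"tz":-2.3,"turn":0,"hand":0},{"tx":0,"ty":3.2,"tz":-2.3,"turn":0,"hand":0},{"tx":0,"ty":3.0,"tz":-2.3,"turn":0,"hand":0},{"tx":0,"ty":0,"tz":0,"turn":-7.1,"hand":0},{"tx":0,"ty":0,"tz":0,"turn":-7.1,"hand":0},{"tx":0,"ty":0,"tz":0,"turn":-7.1,"hand":0},{"tx":0,"ty":0,"tz":0,"turn":-7.1,"hand":0},{"tx":0,"ty":0,"tz":0,"turn":-7.1,"hand":0},{"tx":0,"ty":0,"tz":0,"turn":-7.1,"hand":0}]}}

```text
time: 2.55
tcp_pos: [0.5185, -0.0736, 0.2503]
eef_rot: [[0.0, 0.469, 0.883], [-0.0, 0.883, -0.469], [-1.0, -0.0, 0.0]]
ft_force: [0.4, 0.1, 0.2]
opening: -0.0001
```

Call:
{"fn": "carry_out", "kwargs": {"steps": [{"tx":0,"ty":0,"tz":0,"turn":-7.1,"hand":0},{"tx":0,"ty":0,"tz":0,"turn":-7.1,"hand":0},{"tx":0,"ty":0,"tz":0,"turn":-7.1,"hand":0},{"tx":0,"ty":0,"tz":0,"turn":-7.1,"hand":0},{"tx":0,"ty":0,"tz":0,"turn":-7.1,"hand":0},{"tx":0,"ty":0,"tz":0,"turn":-7.1,"hand":0},{"tx":0,"ty":0,"tz":0,"turn":0,"hand":0},{"tx":0,"ty":0,"tz":0,"turn":0,"hand":0}]}}

```text
time: 3.22
tcp_pos: [0.5185, -0.0736, 0.2503]
eef_rot: [[0.0, -0.243, 0.97], [-0.0, 0.97, 0.243], [-1.0, -0.0, 0.0]]
ft_force: [0.6, 0.6, 0.5]
opening: -0.0003
```

```bash
cat >> h.py <<'E'
C=np.array([.562,-.0615])
def st():
    from bench import bot
    s=bot.get_state();v=s['tcp_pos'][:2]-C
    y=s['eef_rot'][:,1];z=s['eef_rot'][:,2]
    print('t%.2f'%s['time'],s['tcp_pos'].round(4),'ang %.1f r %.1f'%(np.degrees(np.arctan2(v[1],v[0])),1e3*np.hypot(*v)),'pushdir(-y) yaw %.1f'%np.degrees(np.arctan2(-y[1],-y[0])),'f',s['ft_force'].round(1),'op',round(s['opening'],4),'q',s['qpos'].round(2))
    return s
def tod(s,target):
    d=np.asarray(target)-s['tcp_pos'];print('cm tool',(s['eef_rot'].T@d*100).round(2))
E
python3 - <<'E'
from h import *
s=st();print(s['eef_rot'].round(3));tod(s,[*(C+.045*np.array([np.cos(np.radians(-165)),np.sin(np.radians(-165))])),.137])
from bench import vision
for c in('side','top'):
    d=vision.get_image(c);cv2.imwrite(f'pics/{c}1.png',cv2.cvtColor(d['img'],cv2.COLOR_RGB2BGR))
E
```

```text
t3.22 [ 0.5185 -0.0736  0.2503] ang -164.4 r 45.2 pushdir(-y) yaw -75.9 f [0.6 0.6 0.5] op -0.0003 q [-0.37  0.02  1.74 -0.    1.38 -0.62]
[[ 0.    -0.243  0.97 ]
 [-0.     0.97   0.243]
 [-1.    -0.     0.   ]]
cm tool [1.133e+01 5.000e-02 1.000e-02]
```

View pics/side1.png

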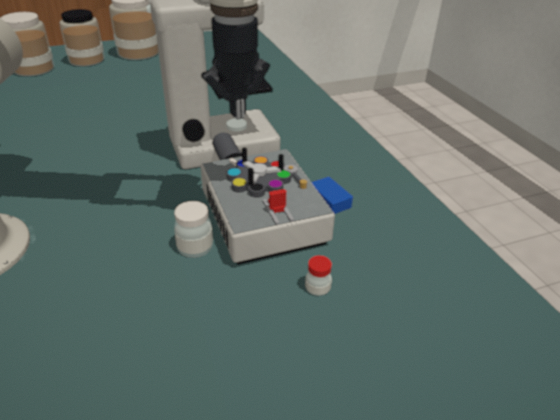

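View pics/top1.png

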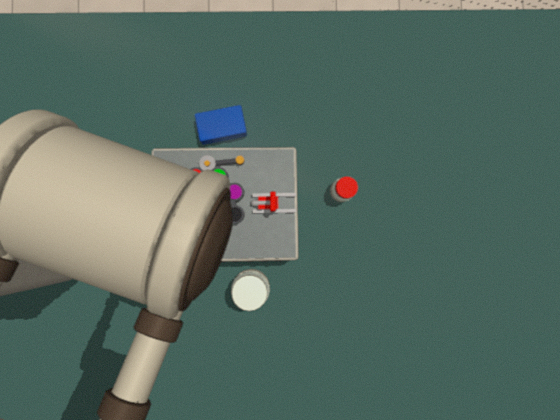

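The side view shows the closed gripper over the turret region, with nothing touching. The forearm hides the turret in the top view. I'll descend between the posts.

Call:
{"fn": "carry_out", "kwargs": {"steps": [{"tx":2.0,"ty":0,"tz":0,"turn":0,"hand":0},{"tx":2.0,"ty":0,"tz":0,"turn":0,"hand":0},{"tx":2.0,"ty":0,"tz":0,"turn":0,"hand":0},{"tx":1.8,"ty":0,"tz":0,"turn":0,"hand":0},{"tx":1.0,"ty":0,"tz":0,"turn":0,"hand":0},{"tx":0,"ty":0,"tz":0,"turn":0,"hand":0}]}}

```text
time: 3.82
tcp_pos: [0.5169, -0.073, 0.1598]
eef_rot: [[-0.005, -0.245, 0.969], [0.002, 0.969, 0.245], [-1.0, 0.003, -0.004]]
ft_force: [-0.2, -1.1, -0.5]
opening: -0.0
```

```bash
cat >> h.py <<'E'
def pic(n):
    from bench import vision
    for c in('side','top'):
        d=vision.get_image(c);a=cv2.cvtColor(d['img'],cv2.COLOR_RGB2BGR)
        if c=='side': a=cv2.resize(a[60:260,160:340],None,fx=3.5,fy=3,interpolation=cv2.INTER_CUBIC)
        else: a=cv2.resize(a[130:280,130:330],None,fx=3,fy=3,interpolation=cv2.INTER_CUBIC)
        cv2.imwrite(f'pics/{c}{n}.png',a); np.savez(f'{c}{n}.npz',**d)
E
python3 - <<'E'
from h import *
s=st();pic(2)
E
```

```text
t3.82 [ 0.5169 -0.073   0.1598] ang -165.7 r 46.6 pushdir(-y) yaw -75.8 f [-0.2 -1.1 -0.5] op -0.0 q [-0.37  0.11  1.83 -0.    1.2  -0.62]
```

View pics/side2.png

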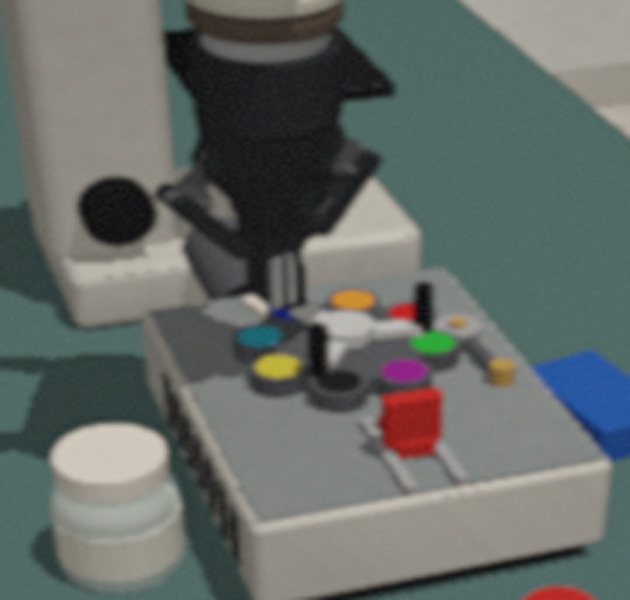

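View pics/top2.png

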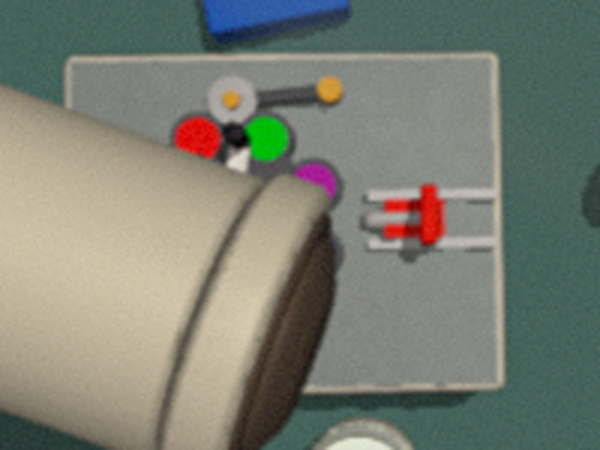

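The side view shows the closed fingertips above the gap left of the hub, with the target post at about (318,350). Top view: the red and green filters and the roller are still visible. Next I'll lower to pushing height.

Call:
{"fn": "carry_out", "kwargs": {"steps": [{"tx":0.8,"ty":0,"tz":0,"turn":0,"hand":0},{"tx":0.8,"ty":0,"tz":0,"turn":0,"hand":0},{"tx":0.7,"ty":0,"tz":0,"turn":0,"hand":0},{"tx":0,"ty":0,"tz":0,"turn":0,"hand":0},{"tx":0,"ty":0,"tz":0,"turn":0,"hand":0},{"tx":0,"ty":0,"tz":0,"turn":0,"hand":0}]}}

```text
time: 4.42
tcp_pos: [0.5186, -0.0737, 0.1394]
eef_rot: [[0.0, -0.246, 0.969], [-0.0, 0.969, 0.246], [-1.0, -0.0, 0.0]]
ft_force: [-0.4, -1.7, 0.2]
opening: 0.0001
```

```bash
python3 - <<'E'
from h import *
s=st();print(s['torque'].round(2))
E
```

```text
t4.42 [ 0.5186 -0.0737  0.1394] ang -164.3 r 45.1 pushdir(-y) yaw -75.7 f [-0.4 -1.7  0.2] op 0.0001 q [-0.37  0.14  1.85 -0.    1.15 -0.62]
[-0.01 -0.    0.01]
```

Call:
{"fn": "carry_out", "kwargs": {"steps": [{"tx":0.1,"ty":-0.24,"tz":0.006,"turn":-3,"hand":0},{"tx":0.1,"ty":-0.24,"tz":0.006,"turn":-3,"hand":0},{"tx":0.1,"ty":-0.24,"tz":0.006,"turn":-3,"hand":0},{"tx":0,"ty":0,"tz":0,"turn":0,"hand":0}]}}

```text
time: 4.75
tcp_pos: [0.5212, -0.0809, 0.1367]
eef_rot: [[0.001, -0.396, 0.918], [-0.0, 0.918, 0.396], [-1.0, -0.001, 0.001]]
ft_force: [0.1, -0.2, 0.1]
opening: -0.0
```

Call:
{"fn": "carry_out", "kwargs": {"steps": [{"tx":0,"ty":-0.12,"tz":0,"turn":-1.5,"hand":0},{"tx":0,"ty":-0.12,"tz":0,"turn":-1.5,"hand":0},{"tx":0,"ty":0,"tz":0,"turn":0,"hand":0}]}}

```text
time: 5.0
tcp_pos: [0.5221, -0.0828, 0.1367]
eef_rot: [[0.001, -0.442, 0.897], [-0.0, 0.897, 0.442], [-1.0, -0.001, 0.001]]
ft_force: [0.3, -0.8, -0.1]
opening: -0.0003
```

Call:
{"fn": "carry_out", "kwargs": {"steps": [{"tx":0,"ty":-0.12,"tz":0.003,"turn":-1.5,"hand":0},{"tx":0,"ty":-0.12,"tz":0,"turn":-1.5,"hand":0},{"tx":0,"ty":0,"tz":0,"turn":0,"hand":0}]}}

```text
time: 5.25
tcp_pos: [0.5228, -0.0844, 0.1365]
eef_rot: [[-0.0, -0.488, 0.873], [0.001, 0.873, 0.488], [-1.0, 0.001, 0.0]]
ft_force: [-1.4, 1.8, 1.1]
opening: 0.0002
```

```bash
python3 - <<'E'
from h import *
s=st();print(s['torque'].round(2))
E
```

```text
t5.25 [ 0.5228 -0.0844  0.1365] ang -149.7 r 45.4 pushdir(-y) yaw -60.8 f [-1.4  1.8  1.1] op 0.0002 q [-0.39  0.16  1.83  0.    1.15 -0.9 ]
[ 0.18  0.2  -0.01]
```

Contact came at tool angle about -150°, as predicted. I'll keep pushing along the arc and watch the force.

Call:
{"fn": "carry_out", "kwargs": {"steps": [{"tx":0,"ty":-0.16,"tz":0.003,"turn":-2,"hand":0},{"tx":0,"ty":-0.16,"tz":0.003,"turn":-2,"hand":0},{"tx":0,"ty":-0.16,"tz":0.003,"turn":-2,"hand":0}]}}

```text
time: 5.5
tcp_pos: [0.5243, -0.0875, 0.1362]
eef_rot: [[-0.003, -0.577, 0.817], [0.003, 0.817, 0.577], [-1.0, 0.004, -0.001]]
ft_force: [-5.4, 4.2, 3.8]
opening: -0.0001
```

Call:
{"fn": "carry_out", "kwargs": {"steps": [{"tx":0,"ty":-0.16,"tz":0.003,"turn":-2,"hand":0},{"tx":0,"ty":-0.16,"tz":0.003,"turn":-2,"hand":0},{"tx":0,"ty":-0.16,"tz":0.003,"turn":-2,"hand":0}]}}

```text
time: 5.75
tcp_pos: [0.5276, -0.0915, 0.1363]
eef_rot: [[-0.002, -0.659, 0.752], [0.002, 0.752, 0.659], [-1.0, 0.003, -0.0]]
ft_force: [-4.0, 3.9, 3.7]
opening: -0.0001
```

```bash
python3 - <<'E'
from h import *
s=st();pic(3)
E
```

```text
t5.75 [ 0.5276 -0.0915  0.1363] ang -138.9 r 45.7 pushdir(-y) yaw -48.7 f [-4.   3.9  3.7] op -0.0001 q [-0.4   0.18  1.81  0.    1.15 -1.12]
```

View pics/side3.png

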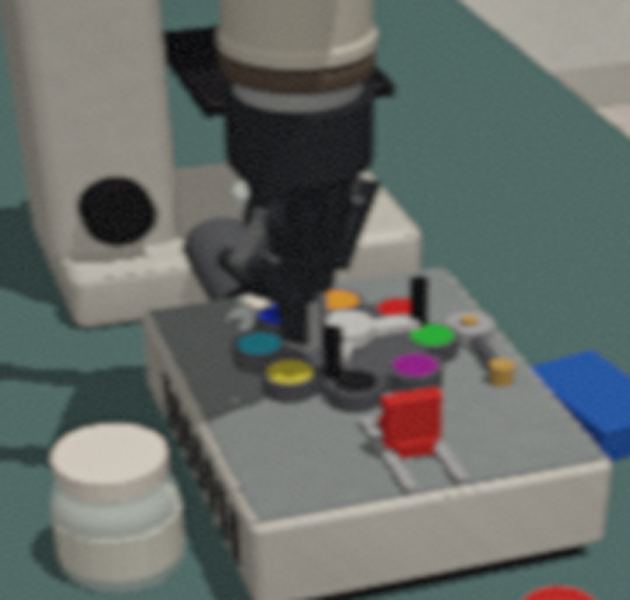

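The disc has turned about 10° with the post, at roughly 6 N and with no clutch slip. Continuing.

Call:
{"fn": "carry_out", "kwargs": {"steps": [{"tx":0,"ty":-0.16,"tz":0.01,"turn":-2,"hand":0},{"tx":0,"ty":-0.16,"tz":0.01,"turn":-2,"hand":0},{"tx":0,"ty":-0.16,"tz":0.01,"turn":-2,"hand":0},{"tx":0,"ty":-0.16,"tz":0.01,"turn":-2,"hand":0}]}}

```text
time: 6.18
tcp_pos: [0.5332, -0.0964, 0.1363]
eef_rot: [[0.0, -0.757, 0.653], [0.001, 0.653, 0.757], [-1.0, 0.0, 0.0]]
ft_force: [-0.4, 1.2, 1.4]
opening: -0.0
```

Call:
{"fn": "carry_out", "kwargs": {"steps": [{"tx":0,"ty":-0.16,"tz":0.01,"turn":-2,"hand":0},{"tx":0,"ty":-0.16,"tz":0.01,"turn":-2,"hand":0}]}}

```text
time: 6.35
tcp_pos: [0.5361, -0.0989, 0.1364]
eef_rot: [[0.001, -0.801, 0.599], [-0.001, 0.599, 0.801], [-1.0, -0.001, 0.0]]
ft_force: [-0.0, 0.6, 0.4]
opening: 0.0001
```

Call:
{"fn": "carry_out", "kwargs": {"steps": [{"tx":0,"ty":-0.16,"tz":0.01,"turn":-2,"hand":0},{"tx":0,"ty":-0.16,"tz":0.01,"turn":-2,"hand":0}]}}

```text
time: 6.52
tcp_pos: [0.5389, -0.1008, 0.1365]
eef_rot: [[0.001, -0.841, 0.541], [-0.001, 0.541, 0.841], [-1.0, -0.001, -0.0]]
ft_force: [0.5, 0.1, 0.3]
opening: 0.0002
```

```bash
python3 - <<'E'
from h import *
s=st();pic(4)
E
```

```text
t6.52 [ 0.5389 -0.1008  0.1365] ang -120.5 r 45.6 pushdir(-y) yaw -32.8 f [0.5 0.1 0.3] op 0.0002 q [-0.41  0.21  1.78 -0.    1.15 -1.4 ]
```

View pics/side4.png

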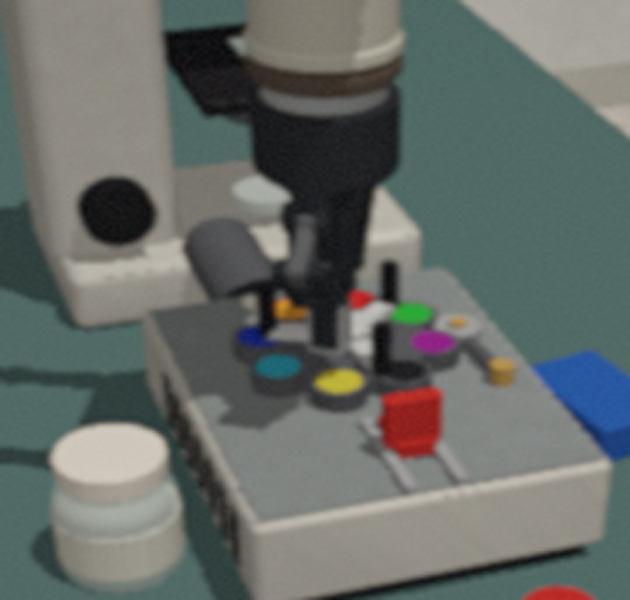

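It clicked and the force dropped to zero. I'll measure the turret angle from the side camera.

```bash
cat >> h.py <<'E'
off={'mag':-45,'green':0,'red':45,'orange':90,'blue':135,'cyan':180,'yellow':225}
def turret(n):
    for c in('side','top'):
        d=dict(np.load(f'{c}{n}.npz'))
        b=blobs(d['img'],proj(d,[*C,.098]),48);o=[]
        for k,L in b.items():
            for q in L:
                p=ray(d,q[0],.098)[:2]-C;r=np.hypot(*p)
                if .044<r<.056: o.append((k,round((np.degrees(np.arctan2(p[1],p[0]))-off[k]+.6-112.5+300)%360-300,1),round(r*1e3,1),q[1]))
        print(c,'turret deg per filter:',o)
E
python3 - <<'E'
from h import *
turret(0);turret(4)
E
```

```text
side turret deg per filter: [('red', np.float64(-130.4), np.float64(47.9), 33), ('orange', np.float64(-134.7), np.float64(49.3), 64), ('yellow', np.float64(-135.4), np.float64(50.8), 85), ('green', np.float64(-137.4), np.float64(49.5), 66), ('cyan', np.float64(-133.9), np.float64(50.5), 75), ('mag', np.float64(-135.8), np.float64(49.8), 74)]
top turret deg per filter: [('red', np.float64(-135.1), np.float64(48.4), 154), ('orange', np.float64(-134.0), np.float64(49.1), 191), ('yellow', np.float64(-135.1), np.float64(51.0), 195), ('green', np.float64(-136.7), np.float64(49.4), 171), ('cyan', np.float64(-134.1), np.float64(50.7), 192), ('blue', np.float64(-132.1), np.float64(52.8), 106), ('mag', np.float64(-136.4), np.float64(49.7), 173)]
side turret deg per filter: [('red', np.float64(-93.3), np.float64(51.2), 34), ('orange', np.float64(-86.3), np.float64(50.2), 57), ('yellow', np.float64(-91.1), np.float64(50.2), 86), ('green', np.float64(-91.2), np.float64(49.2), 57), ('cyan', np.float64(-90.2), np.float64(50.7), 85), ('blue', np.float64(-86.4), np.float64(54.0), 46), ('mag', np.float64(-91.1), np.float64(49.1), 67)]
top turret deg per filter: []
```

The turret is at -90°, so one click is done. Second click next.

Call:
{"fn": "carry_out", "kwargs": {"steps": [{"tx":0,"ty":-0.24,"tz":0.01,"turn":-2.8,"hand":0},{"tx":0,"ty":-0.24,"tz":0.01,"turn":-2.8,"hand":0},{"tx":0,"ty":-0.24,"tz":0.01,"turn":-2.8,"hand":0},{"tx":0,"ty":-0.16,"tz":0.01,"turn":-1.9,"hand":0},{"tx":0,"ty":-0.16,"tz":0.01,"turn":-1.9,"hand":0}]}}

```text
time: 7.03
tcp_pos: [0.5481, -0.105, 0.1364]
eef_rot: [[0.001, -0.936, 0.352], [-0.0, 0.352, 0.936], [-1.0, -0.001, -0.0]]
ft_force: [-0.5, 0.6, 0.5]
opening: -0.0
```

Call:
{"fn": "carry_out", "kwargs": {"steps": [{"tx":0,"ty":-0.16,"tz":0.01,"turn":-1.9,"hand":0},{"tx":0,"ty":-0.16,"tz":0.01,"turn":-1.9,"hand":0},{"tx":0,"ty":-0.16,"tz":0.01,"turn":-1.9,"hand":0}]}}

```text
time: 7.28
tcp_pos: [0.551, -0.1061, 0.1361]
eef_rot: [[-0.004, -0.966, 0.257], [-0.0, 0.257, 0.967], [-1.0, 0.004, -0.001]]
ft_force: [-7.3, 0.2, 4.2]
opening: -0.0001
```

```bash
python3 - <<'E'
from h import *
s=st()
E
```

```text
t7.28 [ 0.551  -0.1061  0.1361] ang -103.8 r 46.0 pushdir(-y) yaw -14.9 f [-7.3  0.2  4.2] op -0.0001 q [-0.4   0.24  1.74 -0.    1.17 -1.72]
```

Call:
{"fn": "carry_out", "kwargs": {"steps": [{"tx":0,"ty":-0.16,"tz":0.01,"turn":-1.9,"hand":0},{"tx":0,"ty":-0.16,"tz":0.01,"turn":-1.9,"hand":0},{"tx":0,"ty":-0.16,"tz":0.01,"turn":-1.9,"hand":0}]}}

```text
time: 7.53
tcp_pos: [0.5559, -0.1069, 0.1361]
eef_rot: [[-0.004, -0.987, 0.16], [0.0, 0.16, 0.987], [-1.0, 0.004, -0.0]]
ft_force: [-5.2, 0.1, 2.7]
opening: 0.0
```

Call:
{"fn": "carry_out", "kwargs": {"steps": [{"tx":0,"ty":-0.16,"tz":0.01,"turn":-1.9,"hand":0},{"tx":0,"ty":-0.16,"tz":0.01,"turn":-1.9,"hand":0},{"tx":0,"ty":-0.16,"tz":0.01,"turn":-1.9,"hand":0}]}}

```text
time: 7.78
tcp_pos: [0.5611, -0.107, 0.1361]
eef_rot: [[-0.003, -0.998, 0.061], [0.0, 0.061, 0.998], [-1.0, 0.003, 0.0]]
ft_force: [-2.7, 0.9, 3.4]
opening: 0.0
```

Call:
{"fn": "carry_out", "kwargs": {"steps": [{"tx":0,"ty":-0.16,"tz":0.01,"turn":-1.9,"hand":0},{"tx":0,"ty":-0.16,"tz":0.01,"turn":-1.9,"hand":0},{"tx":0,"ty":-0.16,"tz":0.01,"turn":-1.9,"hand":0}]}}

```text
time: 8.03
tcp_pos: [0.5664, -0.1067, 0.1361]
eef_rot: [[-0.001, -0.999, -0.039], [0.0, -0.039, 0.999], [-1.0, 0.001, 0.0]]
ft_force: [-0.6, 0.6, 0.0]
opening: -0.0003
```

```bash
python3 - <<'E'
from h import *
s=st()
E
```

```text
t8.03 [ 0.5664 -0.1067  0.1361] ang -84.4 r 45.5 pushdir(-y) yaw 2.2 f [-0.6  0.6  0. ] op -0.0003 q [-0.4   0.28  1.7  -0.    1.17 -2.01]
```

Call:
{"fn": "carry_out", "kwargs": {"steps": [{"tx":0,"ty":-0.05,"tz":0,"turn":0,"hand":0},{"tx":0,"ty":0,"tz":0,"turn":0,"hand":0},{"tx":0,"ty":0,"tz":0,"turn":0,"hand":0}]}}

```text
time: 8.28
tcp_pos: [0.5675, -0.1072, 0.1364]
eef_rot: [[0.001, -0.999, -0.038], [-0.0, -0.038, 0.999], [-1.0, -0.001, -0.0]]
ft_force: [0.0, 0.2, 0.1]
opening: 0.0001
```

```bash
python3 - <<'E'
from h import *
s=st();pic(5);turret(5)
E
```

```text
t8.28 [ 0.5675 -0.1072  0.1364] ang -83.1 r 46.0 pushdir(-y) yaw 2.2 f [0.  0.2 0.1] op 0.0001 q [-0.4   0.28  1.69 -0.    1.17 -2.  ]
side turret deg per filter: [('red', np.float64(-53.7), np.float64(49.7), 57), ('orange', np.float64(-52.5), np.float64(54.2), 50), ('yellow', np.float64(-55.9), np.float64(49.9), 85), ('cyan', np.float64(-55.7), np.float64(51.0), 84), ('blue', np.float64(-53.7), np.float64(54.0), 57)]
top turret deg per filter: [('red', np.float64(-42.0), np.float64(49.9), 130), ('orange', np.float64(-42.7), np.float64(51.0), 197), ('blue', np.float64(-53.1), np.float64(53.7), 34)]
```

View pics/side5.png

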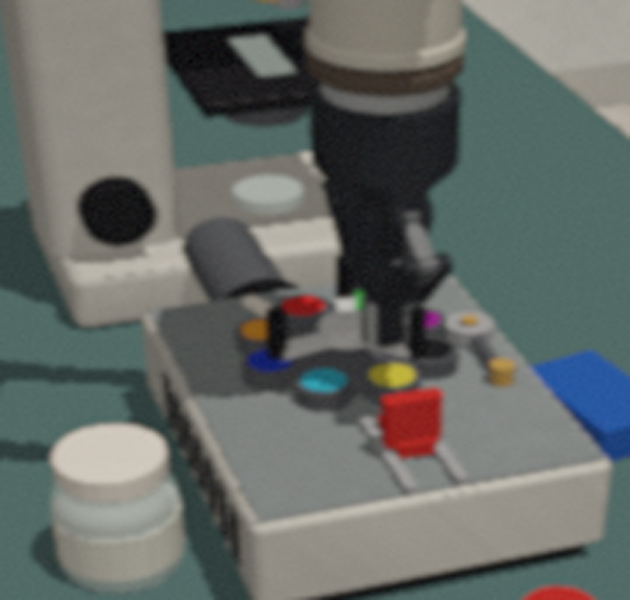

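The side picture, taken first, caught it still moving (-55°), and the top picture then read about -42°. I'll let it settle and look again.

Call:
{"fn": "carry_out", "kwargs": {"steps": [{"tx":0,"ty":0,"tz":0,"turn":0,"hand":0},{"tx":0,"ty":0,"tz":0,"turn":0,"hand":0},{"tx":0,"ty":0,"tz":0,"turn":0,"hand":0}]}}

```text
time: 8.63
tcp_pos: [0.5674, -0.1071, 0.1363]
eef_rot: [[0.0, -0.999, -0.039], [-0.0, -0.039, 0.999], [-1.0, -0.0, -0.0]]
ft_force: [0.4, -0.1, 0.0]
opening: -0.0
```

```bash
python3 - <<'E'
from h import *
s=st();pic(6);turret(6)
E
```

```text
t8.63 [ 0.5674 -0.1071  0.1363] ang -83.3 r 45.9 pushdir(-y) yaw 2.2 f [ 0.4 -0.1  0. ] op -0.0 q [-0.4   0.28  1.69 -0.    1.17 -2.01]
side turret deg per filter: [('red', np.float64(-44.6), np.float64(51.3), 46), ('orange', np.float64(-43.9), np.float64(51.3), 74), ('yellow', np.float64(-46.5), np.float64(50.2), 83), ('green', np.float64(-44.5), np.float64(52.1), 28), ('cyan', np.float64(-45.8), np.float64(50.5), 85), ('blue', np.float64(-44.3), np.float64(53.4), 61)]
top turret deg per filter: [('red', np.float64(-44.2), np.float64(50.1), 129), ('orange', np.float64(-44.3), np.float64(50.6), 199), ('blue', np.float64(-53.8), np.float64(54.2), 40)]
```

View pics/side6.png

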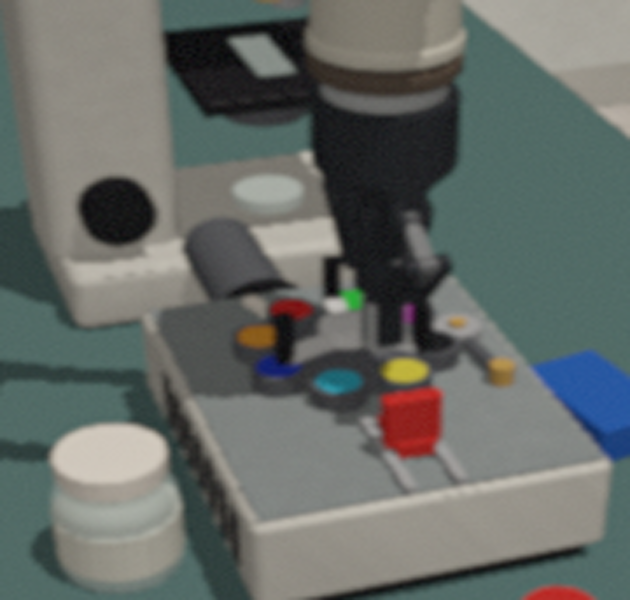

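View pics/top6.png

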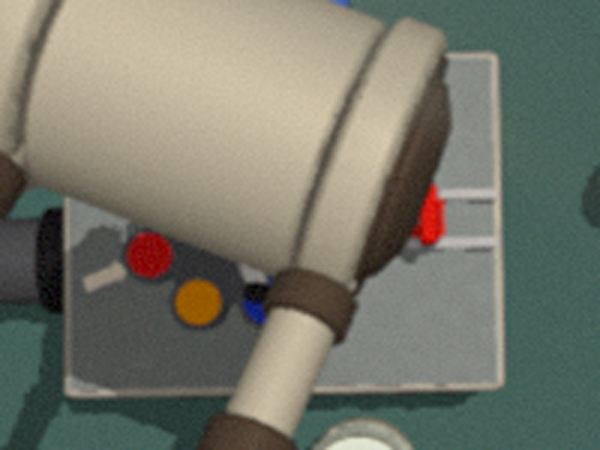

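Second click done: -45°, with red at the pointer. For the last click I'll approach, then push with extra care.

Call:
{"fn": "carry_out", "kwargs": {"steps": [{"tx":0,"ty":-0.24,"tz":0.01,"turn":-2.8,"hand":0},{"tx":0,"ty":-0.24,"tz":0.01,"turn":-2.8,"hand":0},{"tx":0,"ty":-0.24,"tz":0.01,"turn":-2.8,"hand":0},{"tx":0,"ty":-0.24,"tz":0.01,"turn":-2.8,"hand":0},{"tx":0,"ty":-0.24,"tz":0.01,"turn":-2.8,"hand":0},{"tx":0,"ty":-0.24,"tz":0.01,"turn":-2.8,"hand":0},{"tx":0,"ty":-0.16,"tz":0.01,"turn":-1.8,"hand":0}]}}

```text
time: 9.32
tcp_pos: [0.5831, -0.1035, 0.1363]
eef_rot: [[0.0, -0.934, -0.358], [-0.0, -0.358, 0.934], [-1.0, -0.0, -0.0]]
ft_force: [-0.4, -0.6, -0.2]
opening: 0.0003
```

Call:
{"fn": "carry_out", "kwargs": {"steps": [{"tx":0,"ty":-0.16,"tz":0.01,"turn":-1.8,"hand":0},{"tx":0,"ty":-0.16,"tz":0.01,"turn":-1.8,"hand":0},{"tx":0,"ty":-0.16,"tz":0.01,"turn":-1.8,"hand":0}]}}

```text
time: 9.57
tcp_pos: [0.586, -0.1024, 0.1361]
eef_rot: [[-0.004, -0.896, -0.444], [-0.002, -0.444, 0.896], [-1.0, 0.004, -0.0]]
ft_force: [-5.4, -4.3, 2.6]
opening: 0.0002
```

```bash
python3 - <<'E'
from h import *
s=st()
E
```

```text
t9.57 [ 0.586  -0.1024  0.1361] ang -59.6 r 47.5 pushdir(-y) yaw 26.4 f [-5.4 -4.3  2.6] op 0.0002 q [-0.37  0.32  1.64 -0.    1.18 -2.4 ]
```

Call:
{"fn": "carry_out", "kwargs": {"steps": [{"tx":0,"ty":-0.16,"tz":0.03,"turn":-1.9,"hand":0},{"tx":0,"ty":-0.16,"tz":0.03,"turn":-1.9,"hand":0},{"tx":0,"ty":-0.16,"tz":0.03,"turn":-1.9,"hand":0}]}}

```text
time: 9.82
tcp_pos: [0.59, -0.0995, 0.1362]
eef_rot: [[-0.003, -0.848, -0.531], [-0.002, -0.531, 0.848], [-1.0, 0.003, -0.0]]
ft_force: [-4.0, -4.3, 1.2]
opening: -0.0
```

Call:
{"fn": "carry_out", "kwargs": {"steps": [{"tx":0,"ty":-0.16,"tz":0.03,"turn":-1.9,"hand":0},{"tx":0,"ty":-0.16,"tz":0.03,"turn":-1.9,"hand":0}]}}

```text
time: 9.98
tcp_pos: [0.5926, -0.097, 0.1362]
eef_rot: [[-0.002, -0.811, -0.586], [-0.002, -0.586, 0.811], [-1.0, 0.003, 0.0]]
ft_force: [-2.9, -3.2, 1.4]
opening: 0.0002
```

Call:
{"fn": "carry_out", "kwargs": {"steps": [{"tx":0,"ty":-0.1,"tz":0.02,"turn":-1.2,"hand":0},{"tx":0,"ty":0,"tz":0,"turn":0,"hand":0}]}}

```text
time: 10.15
tcp_pos: [0.5938, -0.0956, 0.1362]
eef_rot: [[-0.001, -0.799, -0.602], [-0.0, -0.602, 0.799], [-1.0, 0.001, 0.0]]
ft_force: [-2.8, -2.5, 1.3]
opening: 0.0001
```

```bash
python3 - <<'E'
from h import *
s=st();pic(7);turret(7)
E
```

```text
t10.15 [ 0.5938 -0.0956  0.1362] ang -47.0 r 46.6 pushdir(-y) yaw 37.0 f [-2.8 -2.5  1.3] op 0.0001 q [-0.36  0.33  1.62 -0.    1.19 -2.58]
side turret deg per filter: [('red', np.float64(-27.8), np.float64(50.1), 54), ('orange', np.float64(-28.5), np.float64(50.8), 84), ('yellow', np.float64(-30.2), np.float64(49.6), 76), ('green', np.float64(-33.2), np.float64(51.2), 31), ('cyan', np.float64(-29.8), np.float64(51.0), 85), ('blue', np.float64(-29.1), np.float64(52.7), 71), ('mag', np.float64(-24.4), np.float64(46.5), 33)]
top turret deg per filter: [('red', np.float64(-28.1), np.float64(49.4), 125), ('green', np.float64(-30.2), np.float64(51.2), 122), ('cyan', np.float64(-31.0), np.float64(53.3), 130), ('blue', np.float64(-27.7), np.float64(54.3), 121)]
```

The turret is at about -29°, and the snap comes near -22.5°. I'll use small steps now.

Call:
{"fn": "carry_out", "kwargs": {"steps": [{"tx":0,"ty":-0.12,"tz":0.03,"turn":-1.2,"hand":0},{"tx":0,"ty":-0.12,"tz":0.03,"turn":-1.2,"hand":0},{"tx":0,"ty":0,"tz":0,"turn":0,"hand":0}]}}

```text
time: 10.5
tcp_pos: [0.5958, -0.0929, 0.1362]
eef_rot: [[0.0, -0.772, -0.635], [0.001, -0.635, 0.772], [-1.0, -0.001, 0.0]]
ft_force: [-1.2, -0.0, -0.1]
opening: -0.0001
```

Call:
{"fn": "carry_out", "kwargs": {"steps": [{"tx":0,"ty":-0.12,"tz":0.03,"turn":-1.2,"hand":0},{"tx":0,"ty":0,"tz":0,"turn":0,"hand":0},{"tx":0,"ty":0,"tz":0,"turn":0,"hand":0}]}}

```text
time: 10.75
tcp_pos: [0.5967, -0.0921, 0.1363]
eef_rot: [[0.001, -0.76, -0.65], [0.0, -0.65, 0.76], [-1.0, -0.001, -0.0]]
ft_force: [-0.7, -1.0, 0.3]
opening: -0.0002
```

```bash
python3 - <<'E'
from h import *
s=st();pic(8);turret(8)
E
```

```text
t10.75 [ 0.5967 -0.0921  0.1363] ang -41.4 r 46.3 pushdir(-y) yaw 40.6 f [-0.7 -1.   0.3] op -0.0002 q [-0.35  0.34  1.62  0.    1.19 -2.63]
side turret deg per filter: [('red', np.float64(-21.7), np.float64(50.2), 56), ('orange', np.float64(-23.0), np.float64(50.9), 82), ('yellow', np.float64(-24.1), np.float64(49.3), 77), ('green', np.float64(-28.0), np.float64(52.1), 28), ('cyan', np.float64(-24.3), np.float64(50.5), 81), ('blue', np.float64(-23.2), np.float64(53.1), 69), ('mag', np.float64(-22.0), np.float64(47.7), 48)]
top turret deg per filter: [('red', np.float64(-21.6), np.float64(50.8), 108), ('green', np.float64(-24.7), np.float64(50.6), 134), ('cyan', np.float64(-24.4), np.float64(50.8), 172), ('blue', np.float64(-23.0), np.float64(53.5), 141), ('mag', np.float64(-13.5), np.float64(51.3), 42)]
```

Call:
{"fn": "carry_out", "kwargs": {"steps": [{"tx":0,"ty":-0.12,"tz":0.02,"turn":-1.2,"hand":0},{"tx":0,"ty":0,"tz":0,"turn":0,"hand":0},{"tx":0,"ty":0,"tz":0,"turn":0,"hand":0},{"tx":0,"ty":0,"tz":0,"turn":0,"hand":0}]}}

```text
time: 11.18
tcp_pos: [0.5973, -0.0914, 0.1364]
eef_rot: [[0.0, -0.746, -0.666], [0.0, -0.666, 0.746], [-1.0, -0.0, -0.0]]
ft_force: [-0.7, -0.1, -0.1]
opening: 0.0004
```

```bash
python3 - <<'E'
from h import *
s=st();pic(9);turret(9)
E
```

```text
t11.18 [ 0.5973 -0.0914  0.1364] ang -40.3 r 46.2 pushdir(-y) yaw 41.8 f [-0.7 -0.1 -0.1] op 0.0004 q [-0.35  0.34  1.61  0.    1.19 -2.65]
side turret deg per filter: [('red', np.float64(-20.9), np.float64(50.8), 55), ('orange', np.float64(-21.3), np.float64(50.9), 82), ('yellow', np.float64(-22.5), np.float64(49.6), 81), ('cyan', np.float64(-22.4), np.float64(49.9), 84), ('blue', np.float64(-22.2), np.float64(52.7), 71), ('mag', np.float64(-20.8), np.float64(48.9), 51)]
top turret deg per filter: [('red', np.float64(-22.4), np.float64(49.6), 93), ('green', np.float64(-23.3), np.float64(50.4), 133), ('cyan', np.float64(-22.9), np.float64(50.3), 180), ('blue', np.float64(-22.0), np.float64(53.3), 139), ('mag', np.float64(-13.4), np.float64(52.1), 49)]
```

It's right at the top of the click. I'll nudge it a bit more.

Call:
{"fn": "carry_out", "kwargs": {"steps": [{"tx":0,"ty":-0.12,"tz":0.02,"turn":-1.2,"hand":0},{"tx":0,"ty":-0.1,"tz":0.02,"turn":-1,"hand":0},{"tx":0,"ty":0,"tz":0,"turn":0,"hand":0},{"tx":0,"ty":0,"tz":0,"turn":0,"hand":0},{"tx":0,"ty":0,"tz":0,"turn":0,"hand":0},{"tx":0,"ty":0,"tz":0,"turn":0,"hand":0}]}}

```text
time: 11.78
tcp_pos: [0.5985, -0.0897, 0.1363]
eef_rot: [[-0.0, -0.72, -0.694], [0.0, -0.694, 0.72], [-1.0, -0.0, 0.0]]
ft_force: [0.7, 0.5, -0.7]
opening: 0.0001
```

```bash
python3 - <<'E'
from h import *
s=st();pic(10);turret(10)
E
```

```text
t11.78 [ 0.5985 -0.0897  0.1363] ang -37.7 r 46.1 pushdir(-y) yaw 44.0 f [ 0.7  0.5 -0.7] op 0.0001 q [-0.35  0.34  1.61  0.    1.19 -2.69]
side turret deg per filter: [('red', np.float64(1.1), np.float64(50.7), 56), ('orange', np.float64(-0.7), np.float64(50.6), 91), ('yellow', np.float64(-1.2), np.float64(48.9), 76), ('cyan', np.float64(-1.5), np.float64(50.2), 81), ('blue', np.float64(-0.9), np.float64(51.9), 73), ('mag', np.float64(0.8), np.float64(48.5), 50)]
top turret deg per filter: [('orange', np.float64(0.6), np.float64(51.7), 181), ('green', np.float64(-2.1), np.float64(50.9), 132), ('cyan', np.float64(-4.5), np.float64(51.8), 129), ('blue', np.float64(-1.2), np.float64(52.7), 143), ('mag', np.float64(0.8), np.float64(53.4), 98)]
```

View pics/side10.png

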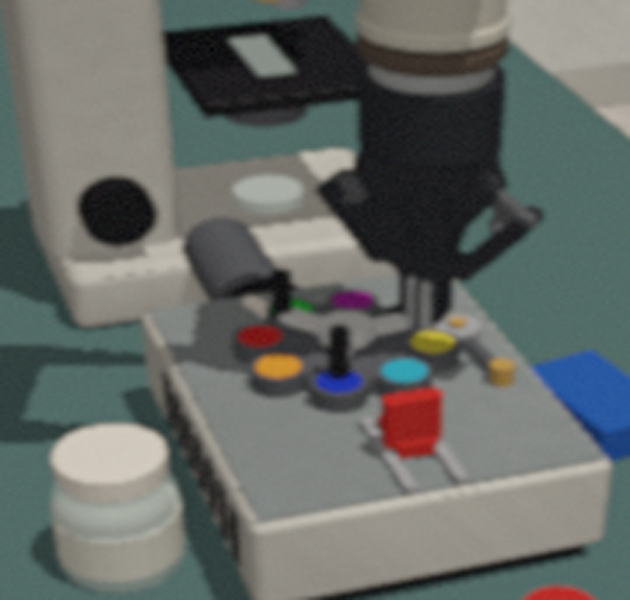

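Green has clicked in at the pointer (about 0°), and the post is well ahead of the finger. I'll back off, lift, turn the tool and go to the lock slide.

Call:
{"fn": "carry_out", "kwargs": {"steps": [{"tx":-0.5,"ty":0.3,"tz":0,"turn":0,"hand":0},{"tx":-1.5,"ty":0,"tz":0,"turn":0,"hand":0},{"tx":-2.0,"ty":0,"tz":0,"turn":0,"hand":0},{"tx":-2.5,"ty":0,"tz":0,"turn":0,"hand":0},{"tx":0,"ty":0,"tz":0,"turn":7,"hand":0},{"tx":0,"ty":0,"tz":0,"turn":7,"hand":0},{"tx":0,"ty":0,"tz":0,"turn":7,"hand":0},{"tx":0,"ty":0,"tz":0,"turn":7,"hand":0},{"tx":0,"ty":0,"tz":0,"turn":7,"hand":0},{"tx":0,"ty":0,"tz":0,"turn":7,"hand":0}]}}

```text
time: 12.72
tcp_pos: [0.5963, -0.092, 0.2018]
eef_rot: [[0.0, -1.0, -0.028], [-0.0, -0.028, 1.0], [-1.0, -0.0, -0.0]]
ft_force: [0.4, 0.1, 0.4]
opening: -0.0003
```

Call:
{"fn": "carry_out", "kwargs": {"steps": [{"tx":0,"ty":0,"tz":0,"turn":7,"hand":0},{"tx":0,"ty":0,"tz":0,"turn":7,"hand":0},{"tx":0,"ty":0,"tz":0,"turn":7,"hand":0},{"tx":0,"ty":0,"tz":0,"turn":7,"hand":0},{"tx":0,"ty":0,"tz":0,"turn":7,"hand":0},{"tx":0,"ty":0,"tz":0,"turn":7,"hand":0},{"tx":0,"ty":0,"tz":0,"turn":7,"hand":0},{"tx":0,"ty":0,"tz":0,"turn":7,"hand":0},{"tx":0,"ty":0,"tz":0,"turn":7,"hand":0},{"tx":0,"ty":0,"tz":0,"turn":7,"hand":0}]}}

```text
time: 13.55
tcp_pos: [0.5963, -0.092, 0.2018]
eef_rot: [[0.0, -0.368, 0.93], [-0.0, 0.93, 0.368], [-1.0, -0.0, 0.0]]
ft_force: [1.0, 0.2, 0.9]
opening: 0.0003
```

Call:
{"fn": "carry_out", "kwargs": {"steps": [{"tx":0,"ty":0,"tz":0,"turn":7,"hand":0},{"tx":0,"ty":0,"tz":0,"turn":7,"hand":0},{"tx":0,"ty":0,"tz":0,"turn":7,"hand":0},{"tx":0,"ty":0,"tz":0,"turn":0,"hand":0},{"tx":0,"ty":0,"tz":0,"turn":0,"hand":0}]}}

```text
time: 13.97
tcp_pos: [0.5963, -0.092, 0.2016]
eef_rot: [[0.0, -0.02, 1.0], [-0.0, 1.0, 0.02], [-1.0, -0.0, 0.0]]
ft_force: [-0.7, 0.9, -0.3]
opening: 0.0001
```

```bash
python3 - <<'E'
from h import *
s=st();print(s['eef_rot'].round(3));tod(s,[.561,-.205,s['tcp_pos'][2]]);tod(s,[.561,-.205,.126])
E
```

```text
t13.97 [ 0.5963 -0.092   0.2016] ang -41.6 r 45.9 pushdir(-y) yaw -88.8 f [-0.7  0.9 -0.3] op 0.0001 q [-0.35  0.27  1.57 -0.    1.31 -0.37]
[[ 0.   -0.02  1.  ]
 [-0.    1.    0.02]
 [-1.   -0.    0.  ]]
cm tool [  0.   -11.23  -3.76]
cm tool [  7.56 -11.23  -3.76]
```

Call:
{"fn": "carry_out", "kwargs": {"steps": [{"tx":0,"ty":-2.8,"tz":-0.94,"turn":0,"hand":0},{"tx":0,"ty":-2.8,"tz":-0.94,"turn":0,"hand":0},{"tx":0,"ty":-2.8,"tz":-0.94,"turn":0,"hand":0},{"tx":0,"ty":-2.8,"tz":-0.94,"turn":0,"hand":0},{"tx":1.5,"ty":0,"tz":0,"turn":0,"hand":0},{"tx":1.5,"ty":0,"tz":0,"turn":0,"hand":0},{"tx":0,"ty":0,"tz":0,"turn":0,"hand":0},{"tx":0,"ty":0,"tz":0,"turn":0,"hand":0}]}}

```text
time: 14.63
tcp_pos: [0.56, -0.2041, 0.1707]
eef_rot: [[-0.002, -0.019, 1.0], [0.001, 1.0, 0.019], [-1.0, 0.001, -0.002]]
ft_force: [-0.4, -0.2, 0.1]
opening: 0.0001
```

```bash
python3 - <<'E'
from h import *
s=st();pic(11);turret(11);tod(s,[.561,-.205,.126])
E
```

```text
t14.63 [ 0.56   -0.2041  0.1707] ang -90.8 r 142.7 pushdir(-y) yaw -88.9 f [-0.4 -0.2  0.1] op 0.0001 q [-0.55  0.28  1.61  0.    1.25 -0.57]
side turret deg per filter: [('red', np.float64(0.3), np.float64(51.0), 68), ('orange', np.float64(-0.7), np.float64(50.6), 89), ('cyan', np.float64(-5.1), np.float64(49.1), 57), ('blue', np.float64(-0.8), np.float64(52.6), 71)]
top turret deg per filter: [('orange', np.float64(3.7), np.float64(54.0), 114), ('yellow', np.float64(6.8), np.float64(48.7), 77), ('green', np.float64(-1.6), np.float64(51.1), 138), ('blue', np.float64(-1.2), np.float64(52.9), 139), ('mag', np.float64(1.2), np.float64(49.5), 181)]
cm tool [ 4.46 -0.09  0.1 ]
```

View pics/side11.png

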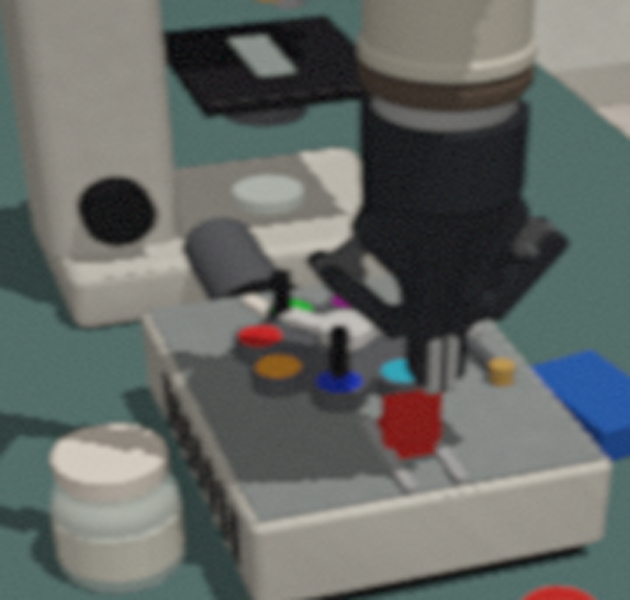

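View pics/top11.png

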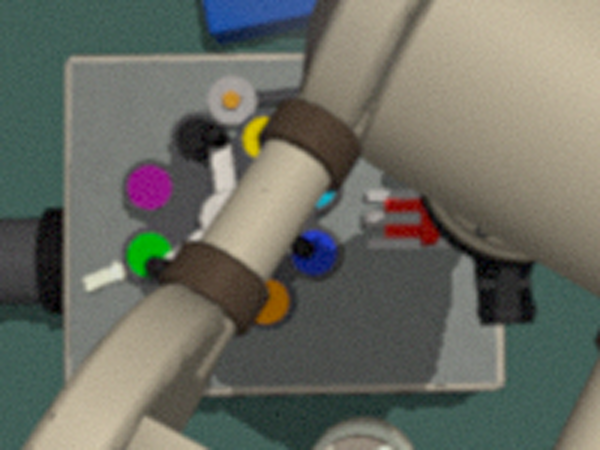

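Green is at the pointer in both views (top view about (150,255), beside the white pointer). Before going down, I'll check that the fingertip is clear of the tab on its -y side.

```bash
python3 - <<'E'
from h import *
d=dict(np.load('side11.npz'))
z=lambda X:((proj(d,X)-[160,60])*[3.5,3]).round()
print('tip',z([.56,-.204,.152]),'tab top',z([.561,-.172,.125]), 'tab side corners',z([.545,-.177,.125]),z([.577,-.177,.125]))
m=cv2.inRange(cv2.cvtColor(d['img'],cv2.COLOR_RGB2HSV),(0,150,80),(8,255,255));n,l,st_,c=cv2.connectedComponentsWithStats(m)
print([(st_[i].tolist()) for i in range(1,n) if st_[i,4]>50])
d=dict(np.load('top0.npz'))
z=lambda X:((proj(d,X)-[130,130])*4).round()
for y in(-.170,-.173,-.176):print(y,z([.561,y,.125]))
E
```

```text
tip [433. 386.] tab top [412. 394.] tab side corners [386. 404.] [444. 394.]
[[228, 169, 12, 6, 60], [269, 190, 17, 22, 300], [309, 256, 22, 21, 378]]
-0.17 [563. 280.]
-0.173 [571. 280.]
-0.176 [578. 280.]
```

Call:
{"fn": "carry_out", "kwargs": {"steps": [{"tx":1.2,"ty":0,"tz":0.1,"turn":0,"hand":0},{"tx":1.2,"ty":0,"tz":0,"turn":0,"hand":0},{"tx":1.2,"ty":0,"tz":0,"turn":0,"hand":0},{"tx":0.9,"ty":0,"tz":0,"turn":0,"hand":0},{"tx":0,"ty":0.3,"tz":0,"turn":0,"hand":0},{"tx":0,"ty":0.3,"tz":0,"turn":0,"hand":0},{"tx":0,"ty":0.3,"tz":0,"turn":0,"hand":0},{"tx":0,"ty":0.2,"tz":0,"turn":0,"hand":0}]}}

```text
time: 15.4
tcp_pos: [0.5619, -0.1931, 0.127]
eef_rot: [[0.001, -0.017, 1.0], [-0.001, 1.0, 0.017], [-1.0, -0.001, 0.001]]
ft_force: [0.1, 0.5, 0.5]
opening: 0.0
```

Call:
{"fn": "carry_out", "kwargs": {"steps": [{"tx":0,"ty":0.2,"tz":0,"turn":0,"hand":0},{"tx":0,"ty":0.2,"tz":0,"turn":0,"hand":0}]}}

```text
time: 15.57
tcp_pos: [0.5618, -0.1896, 0.127]
eef_rot: [[0.001, -0.017, 1.0], [-0.001, 1.0, 0.017], [-1.0, -0.001, 0.001]]
ft_force: [-0.1, -3.3, 0.6]
opening: 0.0004
```

Call:
{"fn": "carry_out", "kwargs": {"steps": [{"tx":0,"ty":0.2,"tz":0,"turn":0,"hand":0},{"tx":0,"ty":0.2,"tz":0,"turn":0,"hand":0},{"tx":0,"ty":0.2,"tz":0,"turn":0,"hand":0}]}}

```text
time: 15.82
tcp_pos: [0.5618, -0.184, 0.127]
eef_rot: [[0.002, -0.017, 1.0], [-0.002, 1.0, 0.017], [-1.0, -0.002, 0.002]]
ft_force: [-0.1, -3.6, 1.7]
opening: -0.0001
```

Call:
{"fn": "carry_out", "kwargs": {"steps": [{"tx":0,"ty":0.2,"tz":0,"turn":0,"hand":0},{"tx":0,"ty":0.2,"tz":0,"turn":0,"hand":0}]}}

```text
time: 15.98
tcp_pos: [0.5618, -0.1797, 0.127]
eef_rot: [[0.002, -0.017, 1.0], [-0.001, 1.0, 0.017], [-1.0, -0.001, 0.002]]
ft_force: [1.7, -2.8, 3.0]
opening: 0.0001
```

It's sliding at about 3 N. The stop is expected near TCP y ≈ -0.170.

Call:
{"fn": "carry_out", "kwargs": {"steps": [{"tx":0,"ty":0.2,"tz":0,"turn":0,"hand":0},{"tx":0,"ty":0.2,"tz":0,"turn":0,"hand":0}]}}

```text
time: 16.15
tcp_pos: [0.5615, -0.1754, 0.1267]
eef_rot: [[0.001, -0.017, 1.0], [-0.001, 1.0, 0.017], [-1.0, -0.001, 0.001]]
ft_force: [1.4, -2.8, 2.5]
opening: 0.0001
```

Call:
{"fn": "carry_out", "kwargs": {"steps": [{"tx":0,"ty":0.12,"tz":0,"turn":0,"hand":0},{"tx":0,"ty":0.12,"tz":0,"turn":0,"hand":0}]}}

```text
time: 16.32
tcp_pos: [0.5612, -0.1729, 0.1264]
eef_rot: [[0.0, -0.017, 1.0], [-0.0, 1.0, 0.017], [-1.0, -0.0, 0.0]]
ft_force: [0.5, -3.0, 1.6]
opening: -0.0
```

Call:
{"fn": "carry_out", "kwargs": {"steps": [{"tx":0,"ty":0.1,"tz":0,"turn":0,"hand":0},{"tx":0,"ty":0.1,"tz":0,"turn":0,"hand":0}]}}

```text
time: 16.48
tcp_pos: [0.5611, -0.171, 0.1263]
eef_rot: [[0.0, -0.017, 1.0], [-0.0, 1.0, 0.017], [-1.0, -0.0, 0.0]]
ft_force: [2.1, -6.8, 2.9]
opening: 0.0002
```

Call:
{"fn": "carry_out", "kwargs": {"steps": [{"tx":0,"ty":0.05,"tz":0,"turn":0,"hand":0},{"tx":0,"ty":0,"tz":0,"turn":0,"hand":0}]}}

```text
time: 16.65
tcp_pos: [0.5611, -0.1711, 0.1263]
eef_rot: [[0.0, -0.017, 1.0], [-0.001, 1.0, 0.017], [-1.0, -0.001, 0.0]]
ft_force: [1.0, -4.9, 0.0]
opening: -0.0003
```

```bash
python3 - <<'E'
from h import *
s=st()
E
```

```text
t16.65 [ 0.5611 -0.1711  0.1263] ang -90.5 r 109.6 pushdir(-y) yaw -89.0 f [ 1.  -4.9  0. ] op -0.0003 q [-0.5   0.31  1.67 -0.    1.16 -0.52]
```

Call:
{"fn": "carry_out", "kwargs": {"steps": [{"tx":0,"ty":0.08,"tz":0,"turn":0,"hand":0},{"tx":0,"ty":0.05,"tz":0,"turn":0,"hand":0},{"tx":0,"ty":0,"tz":0,"turn":0,"hand":0}]}}

```text
time: 16.9
tcp_pos: [0.5611, -0.1709, 0.1264]
eef_rot: [[0.0, -0.017, 1.0], [-0.003, 1.0, 0.017], [-1.0, -0.003, 0.0]]
ft_force: [0.6, -9.6, 0.9]
opening: -0.0001
```

That's a solid stop: the force rose to 9.6 N with no further travel. I'll retract and check.

Call:
{"fn": "carry_out", "kwargs": {"steps": [{"tx":0,"ty":-0.4,"tz":0,"turn":0,"hand":0},{"tx":0,"ty":-0.8,"tz":0,"turn":0,"hand":0},{"tx":0,"ty":-0.8,"tz":0,"turn":0,"hand":0},{"tx":-2.0,"ty":0,"tz":0,"turn":0,"hand":0},{"tx":-3.0,"ty":0,"tz":0,"turn":0,"hand":0},{"tx":-3.0,"ty":-2.0,"tz":0,"turn":0,"hand":0},{"tx":-3.0,"ty":-3.5,"tz":0,"turn":0,"hand":0},{"tx":0,"ty":-4.0,"tz":0,"turn":0,"hand":0},{"tx":0,"ty":-4.0,"tz":0,"turn":0,"hand":0},{"tx":0,"ty":-4.0,"tz":0,"turn":0,"hand":0}]}}

```text
time: 17.73
tcp_pos: [0.564, -0.3625, 0.2338]
eef_rot: [[0.0, -0.017, 1.0], [0.001, 1.0, 0.017], [-1.0, 0.001, 0.0]]
ft_force: [0.2, -0.1, 0.8]
opening: 0.0001
```

Call:
{"fn": "carry_out", "kwargs": {"steps": [{"tx":0,"ty":-4.0,"tz":0,"turn":0,"hand":0},{"tx":0,"ty":-4.0,"tz":0,"turn":0,"hand":0},{"tx":0,"ty":-4.0,"tz":0,"turn":0,"hand":0},{"tx":0,"ty":-3.0,"tz":-3.0,"turn":0,"hand":0},{"tx":0,"ty":-2.0,"tz":-3.0,"turn":0,"hand":0},{"tx":0,"ty":0,"tz":-3.0,"turn":0,"hand":0},{"tx":0,"ty":0,"tz":0,"turn":0,"hand":0},{"tx":0,"ty":0,"tz":0,"turn":0,"hand":0}]}}

```text
time: 18.4
tcp_pos: [0.4759, -0.5321, 0.2323]
eef_rot: [[-0.001, -0.014, 1.0], [0.003, 1.0, 0.014], [-1.0, 0.003, -0.001]]
ft_force: [0.4, 0.1, 0.7]
opening: 0.0001
```

```bash
python3 - <<'E'
from h import *
s=st();pic(12);turret(12)
d=dict(np.load('top12.npz'))
z=lambda X:((proj(d,X)-[130,130])*3).round()
for y in(-.151,-.154,-.157):print(y,z([.561,y,.125]))
for c in('side','top'):
  a=np.load(f'{c}12.npz')['img'];cv2.imwrite(f'pics/{c}12f.png',a[:,:,::-1])
E
```

```text
t18.40 [ 0.4759 -0.5321  0.2323] ang -100.4 r 478.4 pushdir(-y) yaw -89.2 f [0.4 0.1 0.7] op 0.0001 q [-1.01  0.53  1.16  0.    1.45 -1.02]
side turret deg per filter: [('red', np.float64(0.7), np.float64(50.8), 69), ('orange', np.float64(-0.8), np.float64(50.7), 90), ('yellow', np.float64(-1.1), np.float64(49.1), 73), ('cyan', np.float64(2.3), np.float64(45.0), 38), ('blue', np.float64(-1.1), np.float64(51.6), 74), ('mag', np.float64(1.1), np.float64(50.1), 51)]
top turret deg per filter: [('red', np.float64(0.5), np.float64(50.7), 160), ('orange', np.float64(-0.1), np.float64(51.0), 195), ('yellow', np.float64(-0.9), np.float64(48.9), 186), ('green', np.float64(-1.5), np.float64(50.9), 141), ('cyan', np.float64(-1.0), np.float64(49.8), 183), ('blue', np.float64(-1.2), np.float64(52.7), 143), ('mag', np.float64(1.2), np.float64(49.5), 181)]
-0.151 [388. 211.]
-0.154 [393. 211.]
-0.157 [399. 211.]
```

View pics/top12.png

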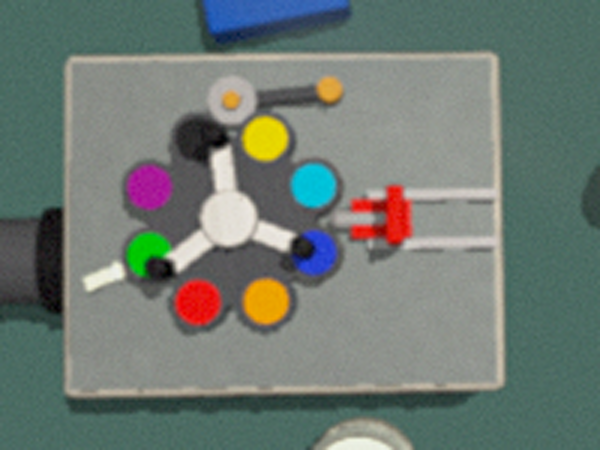

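View pics/side12f.png

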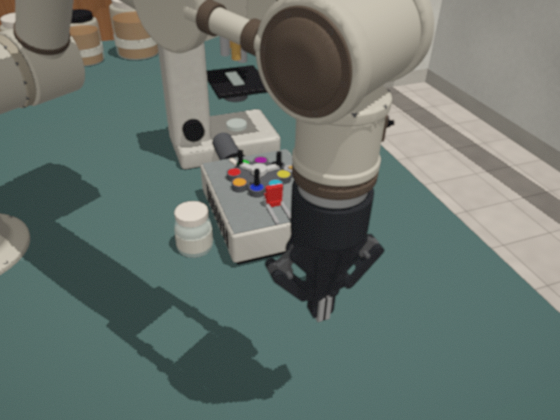

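View pics/top12f.png

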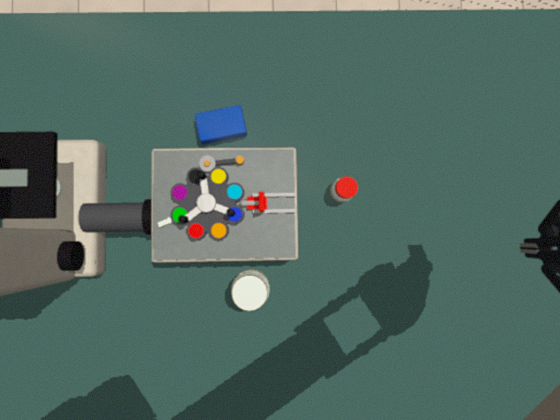

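Top view: green (150,255) is next to the pointer, and the red slide's nose has entered the gap. The tab is at (395,213), which gives y ≈ -0.155 against -0.154 expected when home. The jars and the box are unmoved, and the arm is clear.

```bash
python3 -c "
from bench import bot
print(bot.job_done())"
```

```text
the job is handed in; nothing more can be done
None
```

The green filter is clicked to rest at the white pointer, and the red lock slide is pushed home against its stop. The job was handed in at about 18.4 s.

- **Turret:** I pushed one post with the closed fingertips through three clicks, from -135° to -90°, -45° and 0°. The readings while pushing stayed at about 7.5 N sideways or less, below the 13 N at which the clutch slips.
- **Lock:** It slid at about 3 N for about 19.5 mm, then stopped dead. Force rose to 9.6 N with no further travel.
- **Last checks, arm clear:**
  - The fully visible filters put the turret at 0° within about 1.5° in both views. Cyan in the side view read 2.3°, but it was partly hidden.
  - The lock tab is at y ≈ -0.155 m, against -0.154 m expected when home, which is within camera accuracy.
  - Both jars and the slide box look unmoved in the top picture. The arm hides the small jar and the box in the side view.
- **Checks that disagreed:**
  - After the second click, the first picture read -55° because the turret was still turning. It settled at -45° when I looked again.
  - The first three move calls were refused because each row needed every field. Nothing moved.

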